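# Snug the taper plug in the bench air manifold

### The arm

A 6-joint arm with a two-finger parallel gripper is mounted at the origin on the work surface. World frame = base frame: x ahead of the robot, y to its left, z up, the work surface at z = 0. Lengths are in m, angles in rad, forces in N, time in s.
With the tool pointing down it reaches from about 0.25 to 0.85 m from the base axis. Payload 12.5 kg.
Tool frame: the origin (TCP) lies midway between the tips of the shut fingers; the grasp point (between the pads) lies 19 mm behind it; y points along the fingers, x is the direction in which the jaws open and shut, and the axes are right-handed (so a half turn about y gives the same grasp; the last joint's range is limited). The gripper opens to 93 mm and grips with 3 to 60 N. Pads are 15 mm wide; open, the fingers measure 128 mm over their backs; the gripper's body (75 mm by 188 mm) begins 65 mm behind the grasp point.
Start: joints at [1.239, 0.351, 1.652, -0, 1.139, -0.085], TCP at [0.134, 0.533, 0.219] pointing down, gripper open.
Joint ranges: [-2.75, 2.75], [-0.79, 2.1], [0.01, 2.65], [-1.57, 4.71], [0.07, 3.14], [-2.87, 2.87]. Speed limits (rad/s): [2.22, 2.22, 2.79, 3.14, 3.14, 3.14].

### API

Orientations are given as a 3x3 rotation matrix whose columns are the frame's x, y, z axes.
In Python, from bench import robot, get_image, camera_model, job gives the robot as it stands.
- The arm moves only by the tool servo_tool, never from a script. Its argument "commands" is a list of rows, each a list of 5 numbers: the shift along the world's x, y, z in cm, then the turn about the world's z in rad, then the opening, from 0 (shut) to 1 (fully open). A call has 1 to 12 rows; each row is the pose to reach, as a shift and turn from the pose commanded when the call began; what a row does not reach only later rows make up. A row lasts 1/10 s, in which the tool goes at most 50 mm and 8.59 degrees, less where a joint would pass 70% of its speed; a pose out of reach is approached as far as the arm can. A call with a gripper value outside its range is refused whole. The fingers move at their own pace and stop on an object; "newtons" is the grip in N (left out, the last holds). Time passes only in rows, so rows that repeat a pose let the fingers close. It gives the time, the measured TCP pose, the force and the opening at its end, in the units of the state.
- robot.sense(): the state, without advancing time (a new reading comes with each control period).
- get_image(name): name is "side" or "top" or "wrist"; returns the picture (400x640x3 uint8, blue, green, red); there is no depth.
- camera_model(name): a dict with "intrinsics" (3x3 intrinsics, pixels), "camera_from_world" (4x4, takes a point from world to camera coordinates); the wrist camera has in their place "mount" (4x4, takes a point from camera to tool coordinates, whose origin is the TCP and whose axes are the tool frame's). Camera axes: x right, y up, looking along -z (the intrinsics and any distortion apply to the point x, -y, -z); pixel columns grow to the right and rows downward; lengths in m; the calibration is good to about 2 mm. A picture is of the moment at which its call begins: read the wrist's pose just before it. camera_model takes no time and is no camera call.
- job.sign_off(): hands the job in, once; it reports no verdict.
The state is a dict: "time": time; "joint_positions": joint angles; "qvel": joint speeds; "joint_efforts": joint torques, N m; "position": TCP position; "tcp_rot": TCP orientation; "wrist_force": force on the tool from outside, world axes, zero at the start; "ft_torque": the same for the moment, N m; "grip_width": finger opening in m.
Only numpy, scipy, OpenCV 4.12 (cv2) and the standard library are available. Lean on these libraries where they do the work, as an engineer would, in place of code of your own. Each camera call takes 0.05 s, during which the arm holds its last target.

### The job

The red plug in the middle port of the bench air manifold has only been started by hand: it still turns freely. Take the T-handle wrench from its stand, seat it fully on the plug's square head and turn the plug clockwise until it goes firmly snug, judging by the feel and not by the angle; do not overtighten it, or the brass bushing under it turns in the block. Then put the wrench back upright, fully down in its stand, and leave the solder, the flux jar and the screwdriver where they are.

Things in the scene. Friction and masses are not known exactly. Their poses are not given: they have to be found in the camera images.
- manifold: Aluminium air manifold bar, 60 (x) x 200 (y) x 50 mm on two feet, fixed to the bench. Origin at bench level under its middle, z up; top face 60 mm above the bench. On top along its y axis: a quick coupler at +68 mm (91 mm above the bench), the plugged port at 0, a pressure gauge at -68 mm (about 113 mm above the bench). A brass ball valve and hose barb stick out of its +y end, to 152 mm.
- plug: Red plastic taper-thread pipe plug in a brass hex bushing (39 mm across flats, top 72 mm above the bench) in the manifold's middle port. Square head 20 mm across flats, 18 mm tall, its top 4 mm bevelled in to 14 mm. Origin on the plug's axis at the head's underside, 79 mm above the bench; x and y square to the flats, z up. Tightens clockwise seen from above; no stop, no mark, no set angle.
- plug_head (a point): Centre of the head's top face, on the plug's axis, 97 mm above the bench. Feel: the plug runs freely (0.08 N m) for an unknown 0.1 to 1.8 rad, then its taper binds: 0.3 N m at once, rising by 2.5 N m per rad. It is snug once turned up to 0.6 to 0.8 N m; it eases back slightly when let go. At 1.0 N m the bushing under it starts to turn in the block.
- wrench: Loose T-handle socket wrench, 0.3 kg, 117 mm tall. Origin at the centre of the socket's open lower end, z up the shaft, x along the bar. Socket 36 mm outside, 34 mm tall, square hole 22 mm wide, 20 mm deep, flats square to x and y: fits the plug at each quarter turn, with 1 mm play all round (about 0.1 rad of turn). Shaft 13 mm; blue bar 110 (x) x 16 (y) x 20 (z) mm, its middle 107 mm up.
- wrench_grip (a point): Middle of the wrench's handle bar, on the shaft's axis, 107 mm above the wrench's open end.
- wrench_seat (a point): Centre of the blind end of the wrench's square hole, 20 mm above its open end: it meets plug_head when the wrench is fully on the plug.
- stand: Pale wooden block 84 x 84 x 45 mm, fixed to the bench, origin under its centre, z up. A round well 40 mm in diameter and 32 mm deep in its middle holds the wrench upright, socket down, at any turn.
- stand_floor (a point): Centre of the floor of the stand's well, 13 mm above the bench: the wrench's origin rests here.
- solder: Steel-coloured solder spool standing on its flange, 60 mm in diameter, 46 mm tall; origin at the centre of its underside. Bystander.
- flux: Small amber flux jar with a white cap, 32 mm in diameter, 62 mm tall; origin at the centre of its underside. Bystander.
- driver: Screwdriver with a yellow handle lying on the bench, its length along its x axis; origin at the bench under it. Bystander.
Not all that is in view belongs to the job. Leave any orange, purple or turquoise look-alike of the wrench alone.

How it is judged:
By the outcome, as a careful person would: the job done as asked, in the order asked, and still so for the second after the job is handed in, with the robot touching nothing.
It also fails if it takes over 72 s, if anything falls off the work surface, if the arm or the gripper's body presses on something with over 40 N, if the wrist force passes 120 N, or if a joint passes its speed limit or range.

## Working session

There is one attempt and no reset: what is moved stays moved. The work goes in short steps, Python scripts to look and compute and a tool call to move; the robot and the scene stay as the last step left them, time stands still between calls to the robot, and variables do not carry over. Pictures are saved under pics/ and viewed, and the job is handed in when it is done.

Besides the shell and the picture viewer there is one more tool, called after "Request:" in YAML: its name, and indented under it one key for each argument. servo_tool: Moves the arm, as the interface text tells. Its arguments: {"type":"object","properties":{"commands":{"type":"array","items":{"type":"array","items":{"type":"number"}}},"newtons":{"type":"number"}},"required":["commands"]}

```bash
mkdir -p pics; ls
python3 - <<'E'
from bench import robot,get_image,camera_model
import cv2,numpy as np
np.set_printoptions(precision=4,suppress=True)
s=robot.sense();print(s)
for n in("side","top","wrist"):
    cv2.imwrite(f"pics/{n}0.png",get_image(n));m=camera_model(n);print(n,m)
E
```

```text
pics
{'time': 0.0, 'joint_positions': array([ 1.2394,  0.3512,  1.6524, -0.    ,  1.1391, -0.0846]), 'qvel': array([-0.0009, -0.0004,  0.0017,  0.0014,  0.0002, -0.    ]), 'joint_efforts': array([  0.0026, -49.7337, -28.5257,   0.07  ,   0.0258,  -0.0001]), 'position': array([0.1342, 0.533 , 0.2181]), 'tcp_rot': array([[ 0.2443, -0.0004, -0.9697],
       [ 0.9697, -0.0011,  0.2443],
       [-0.0011, -1.    ,  0.0001]]), 'wrist_force': array([ 0.0935, -0.3502, -0.4414]), 'ft_torque': array([ 0.0208, -0.0061,  0.0317]), 'grip_width': 0.09310736971368568}
side {'intrinsics': array([[382.2975,   0.    , 324.3444],
       [  0.    , 382.2975, 192.5379],
       [  0.    ,   0.    ,   1.    ]]), 'camera_from_world': array([[ 0.7422, -0.6702, -0.0048, -0.3749],
       [ 0.3765,  0.4111,  0.8302, -0.3323],
       [-0.5544, -0.618 ,  0.5574, -0.6691],
       [ 0.    ,  0.    ,  0.    ,  1.    ]])}
top {'intrinsics': array([[462.029 ,   0.    , 315.0949],
       [  0.    , 462.029 , 194.9419],
       [  0.    ,   0.    ,   1.    ]]), 'camera_from_world': array([[ 0.0227, -0.9997,  0.011 ,  0.0339],
       [ 0.9829,  0.0243,  0.1824, -0.5956],
       [-0.1826,  0.0067,  0.9832, -1.0777],
       [ 0.    ,  0.    ,  0.    ,  1.    ]])}
wrist {'intrinsics': array([[284.1295,   0.    , 316.1941],
       [  0.    , 284.1295, 195.6798],
       [  0.    ,   0.    ,   1.    ]]), 'mount': array([[ 1.    ,  0.0003,  0.0001,  0.0006],
       [ 0.    ,  0.2528, -0.9675, -0.165 ],
       [-0.0003,  0.9675,  0.2528,  0.07  ],
       [ 0.    ,  0.    ,  0.    ,  1.    ]])}
```

View pics/side0.png

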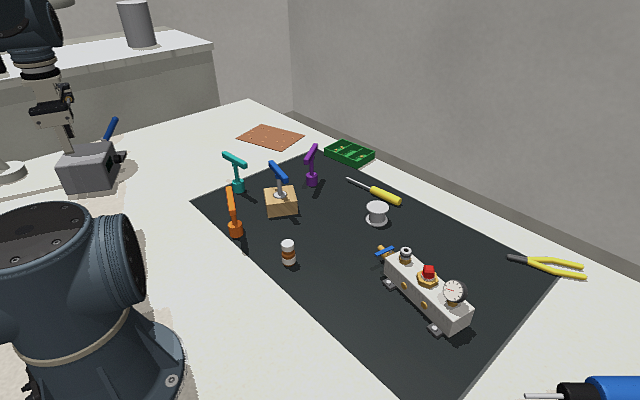

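View pics/top0.png

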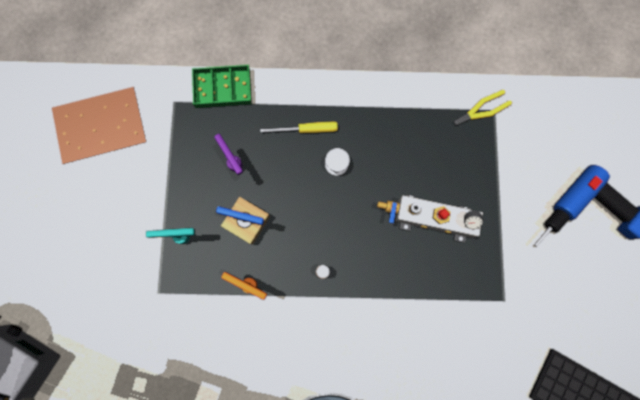

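View pics/wrist0.png

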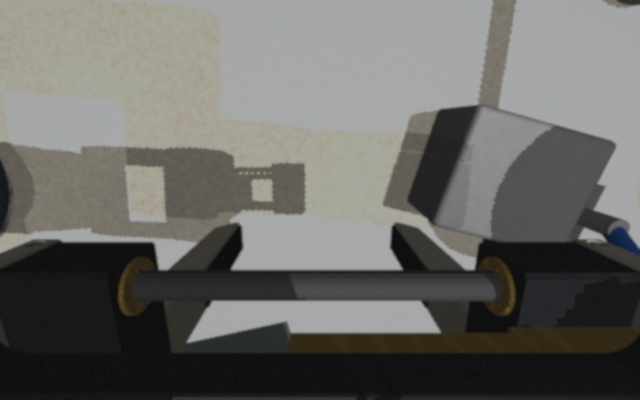

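```bash
cat > h.py <<'E'
import numpy as np,cv2
from bench import robot,get_image,camera_model
np.set_printoptions(precision=4,suppress=True)
def cam(n,pose=None):
    m=camera_model(n);K=m['intrinsics']
    if 'mount' in m:
        R,p=pose;T=np.eye(4);T[:3,:3]=R;T[:3,3]=p
        return K,np.linalg.inv(T@m['mount'])
    return K,m['camera_from_world']
def ray(n,u,v,z,pose=None):
    K,C=cam(n,pose);d=np.linalg.inv(K)@[u,v,1];d=np.array([d[0],-d[1],-d[2]])
    R,t=C[:3,:3],C[:3,3];o=-R.T@t;w=R.T@d
    return o+w*(z-o[2])/w[2]
def proj(n,P,pose=None):
    K,C=cam(n,pose);c=C[:3,:3]@np.asarray(P)+C[:3,3];q=K@[c[0],-c[1],-c[2]];return q[:2]/q[2]
def crop(src,dst,x,y,w,h,f):
    im=cv2.imread(src)[y:y+h,x:x+w];cv2.imwrite(dst,cv2.resize(im,None,fx=f,fy=f,interpolation=cv2.INTER_CUBIC))
E
python3 - <<'E'
from h import *
crop("pics/top0.png","pics/tc1.png",200,180,90,70,8)
crop("pics/top0.png","pics/tc2.png",370,180,130,70,6)
crop("pics/side0.png","pics/sc1.png",250,150,60,75,8)
crop("pics/side0.png","pics/sc2.png",365,230,120,110,5)
E
```

```text
(no output)
```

View pics/tc1.png

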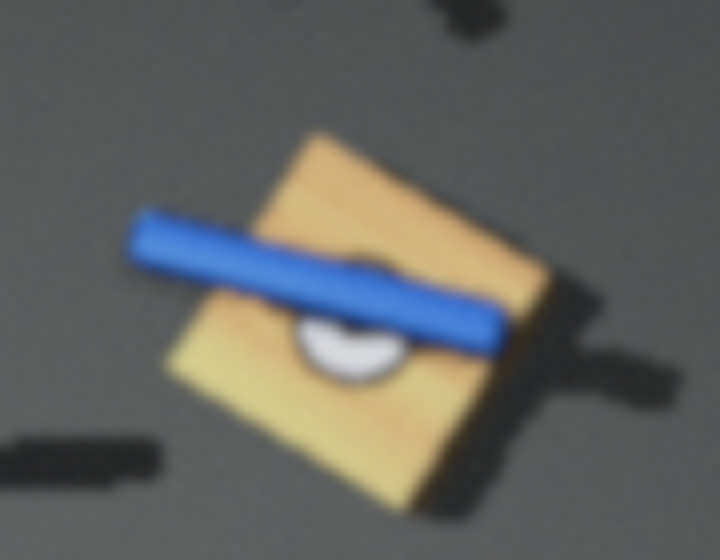

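View pics/tc2.png

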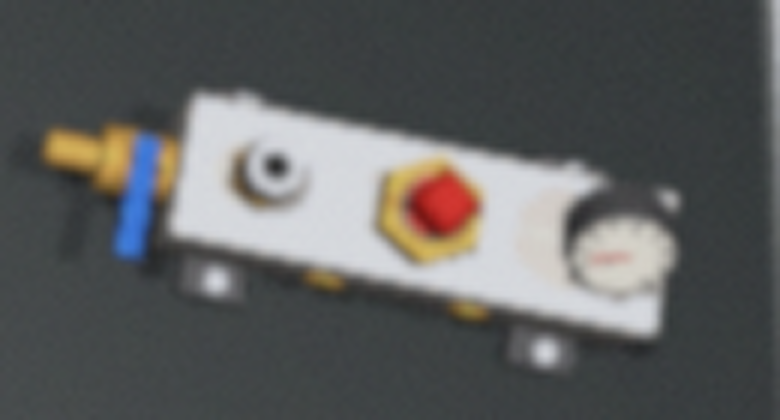

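View pics/sc1.png

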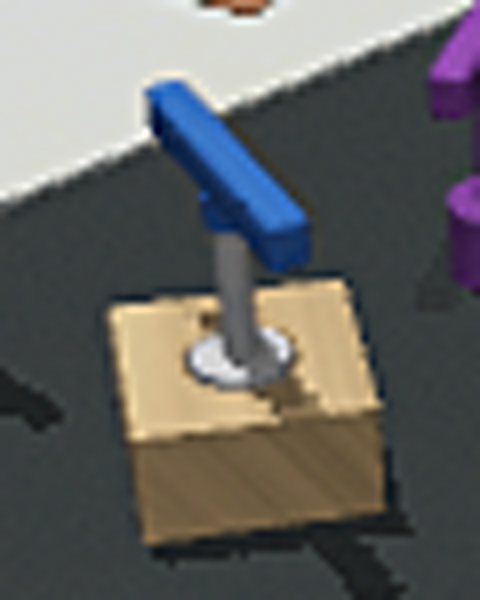

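View pics/sc2.png

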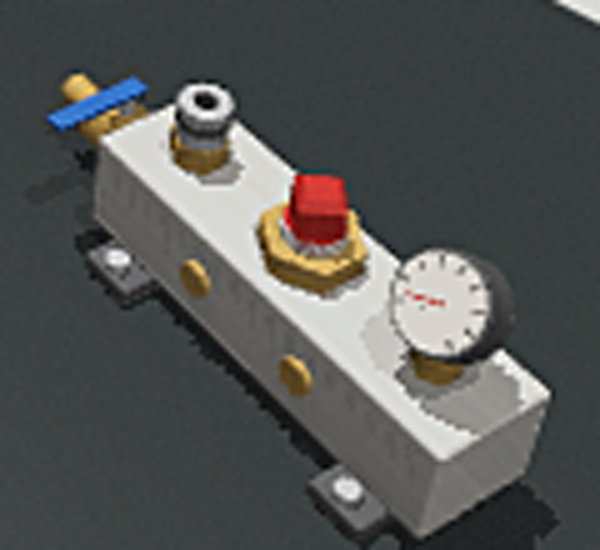

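Run:
```python
from h import *
t=lambda x,y,z:ray("top",200+x/8,180+y/8,z)
a=t(140,235,.125);b=t(492,328,.125);print("bar",a,b,(a+b)/2,np.linalg.norm(a-b),np.arctan2(*(a-b)[1::-1]))
c=[t(*p,.045) for p in((318,133),(550,275),(405,510),(168,362))];print("stand",np.mean(c,0),c)
m=lambda x,y,z:ray("top",370+x/6,180+y/6,z)
c=[m(*p,.06) for p in((193,95),(680,200),(660,335),(170,235))];print("man",np.mean(c,0),c)
d=(c[0]+c[3]-c[1]-c[2]);print(np.arctan2(d[1],d[0]),np.linalg.norm(d)/2)
print("plug",m(445,200,.097),ray("side",365+320/5,230+186/5,.097))
print("side bar ctr",ray("side",250+230/8,150+160/8,.13))
print("side bar ends",ray("side",250+170/8,150+88/8,.13),ray("side",250+290/8,150+222/8,.13))
```

```text
bar [0.5426 0.27   0.125 ] [0.5184 0.1688 0.125 ] [0.5305 0.2194 0.125 ] 0.10406468512122913 1.3360034809243817
stand [0.5302 0.2177 0.045 ] [array([0.5876, 0.2336, 0.045 ]), array([0.5452, 0.1604, 0.045 ]), array([0.4724, 0.2013, 0.045 ]), array([0.5156, 0.2755, 0.045 ])]
man [ 0.5493 -0.2581  0.06  ] [array([ 0.5967, -0.1646,  0.06  ]), array([ 0.5583, -0.3618,  0.06  ]), array([ 0.5033, -0.3513,  0.06  ]), array([ 0.539 , -0.1547,  0.06  ])]
1.3848651301730706 0.20036795578722189
plug [ 0.5504 -0.2556  0.097 ] [ 0.5544 -0.2578  0.097 ]
side bar ctr [0.5293 0.207  0.13  ]
side bar ends [0.5433 0.2608 0.13  ] [0.5201 0.1622 0.13  ]
```

Request:
servo_tool:
  commands:
    - [3, -2.5, 2, -0.13, 1]
    - [6.6, -5, 4, -0.26, 1]
    - [10, -8, 6, -0.4, 1]
    - [13.5, -11, 6, -0.54, 1]
    - [17, -14, 6, -0.68, 1]
    - [20.5, -16.5, 6, -0.82, 1]
    - [24, -19, 6, -0.96, 1]
    - [27.5, -22, 6, -1.1, 1]
    - [31, -25, 6, -1.24, 1]
    - [34, -27, 6, -1.36, 1]
    - [37, -29.5, 6, -1.48, 1]
    - [39.6, -31.5, 6, -1.56, 1]
  newtons: 60

```text
time: 1.35
position: [0.5316, 0.2168, 0.2783]
tcp_rot: [[0.971, -0.0, 0.239], [-0.239, -0.0, 0.971], [-0.0, -1.0, -0.0]]
wrist_force: [-1.1, -0.1, -0.2]
grip_width: 0.0928
```

Request:
servo_tool:
  commands:
    - [0, 0, 0, 0, 1]
    - [0, 0, 0, 0, 1]
    - [0, 0, 0, 0, 1]

```text
time: 1.65
position: [0.5296, 0.2189, 0.2785]
tcp_rot: [[0.973, -0.0, 0.232], [-0.232, 0.0, 0.973], [-0.0, -1.0, -0.0]]
wrist_force: [1.0, -0.2, 0.1]
grip_width: 0.0928
```

```bash
cat >> h.py <<'E'
def snap(name):
    s=robot.sense();im=get_image("wrist");cv2.imwrite(f"pics/{name}.png",im)
    np.savez(f"pics/{name}.npz",R=s['tcp_rot'],p=s['position']);print(s['time'],s['position'],s['tcp_rot'].ravel(),s['joint_positions'],s['ft_torque'],s['wrist_force'])
def P(name):
    d=np.load(f"pics/{name}.npz");return d['R'],d['p']
E
python3 -c "
from h import *
snap('w1')"
```

```text
1.65 [0.5296 0.2189 0.2785] [ 0.9726 -0.0005  0.2323 -0.2323  0.      0.9726 -0.0005 -1.     -0.0001] [0.3106 0.3401 1.5153 0.0002 1.2867 0.545 ] [-0.0578  0.129   0.0156] [ 0.9966 -0.1706  0.1178]
```

View pics/w1.png

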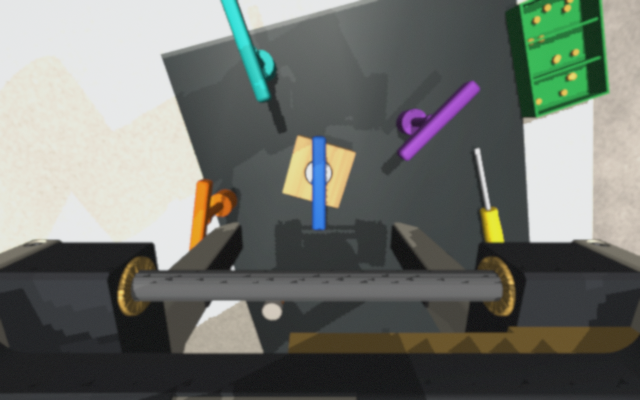

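```bash
python3 -c "
from h import *
crop('pics/w1.png','pics/w1c.png',270,120,100,120,5)"
```

```text
(no output)
```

View pics/w1c.png

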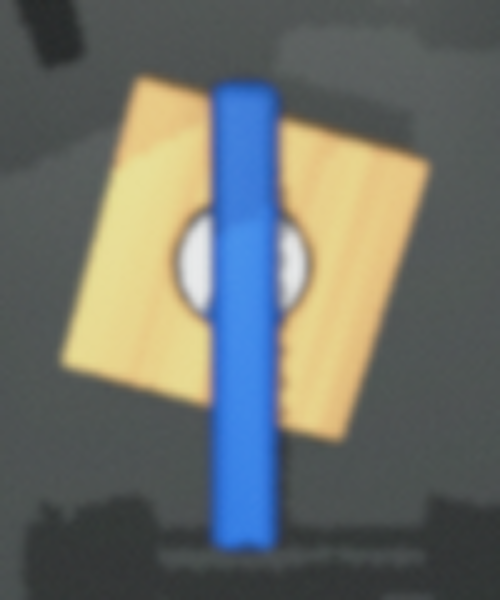

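Run:
```python
from h import *
p=P('w1')
f=lambda x,y,z:ray('wrist',270+x/5,120+y/5,z,p)
a=f(246,84,.13);b=f(245,547,.13);print("bar",a,b,(a+b)/2,np.linalg.norm(a-b),np.arctan2(*(a-b)[1::-1]))
c=[f(*q,.045) for q in((138,76),(430,160),(343,440),(62,365))];print("stand",np.mean(c,0));
d=c[1]-c[0];print(np.arctan2(d[1],d[0]),np.linalg.norm(d))
```

```text
bar [0.5453 0.2711 0.13  ] [0.5205 0.1672 0.13  ] [0.5329 0.2191 0.13  ] 0.10680013102926657 1.3365077878813771
stand [0.5329 0.2181 0.045 ]
-0.5105488238954902 0.0841888929280505
```

Request:
servo_tool:
  commands:
    - [0.2, -4, 0, 0, 1]
    - [0.4, -8.5, 0, 0, 1]
    - [0.6, -13, 0, 0, 1]
    - [0.8, -17.5, 0, 0, 1]
    - [1, -22, 0, 0, 1]
    - [1.2, -26.5, 0, 0, 1]
    - [1.4, -31, 0, 0, 1]
    - [1.6, -35.5, -1, 0, 1]
    - [1.8, -40, -2, 0, 1]
    - [2, -44, -3, 0, 1]
    - [2.1, -47.5, -4, 0, 1]
    - [2.1, -47.5, -5, 0, 1]

```text
time: 2.9
position: [0.5511, -0.2593, 0.2281]
tcp_rot: [[0.972, 0.0, 0.235], [-0.235, -0.001, 0.972], [0.0, -1.0, -0.001]]
wrist_force: [0.1, 0.1, 0.0]
grip_width: 0.093
```

Request:
servo_tool:
  commands:
    - [0, 0, 0, 0, 1]
    - [0, 0, 0, 0, 1]
    - [0, 0, 0, 0, 1]
    - [0, 0, 0, 0, 1]

```text
time: 3.3
position: [0.5517, -0.2558, 0.2294]
tcp_rot: [[0.973, 0.001, 0.232], [-0.232, -0.0, 0.973], [0.001, -1.0, -0.0]]
wrist_force: [0.6, -0.2, 0.7]
grip_width: 0.0924
```

```bash
python3 -c "
from h import *
snap('w2');crop('pics/w2.png','pics/w2c.png',260,120,120,100,6)"
```

```text
3.3 [ 0.5517 -0.2558  0.2294] [ 0.9726  0.0009  0.2325 -0.2325 -0.0005  0.9726  0.001  -1.     -0.0003] [-0.5107  0.446   1.4824  0.      1.2121 -0.2761] [-0.107   0.0653 -0.0523] [ 0.5535 -0.2367  0.6603]
```

View pics/w2.png

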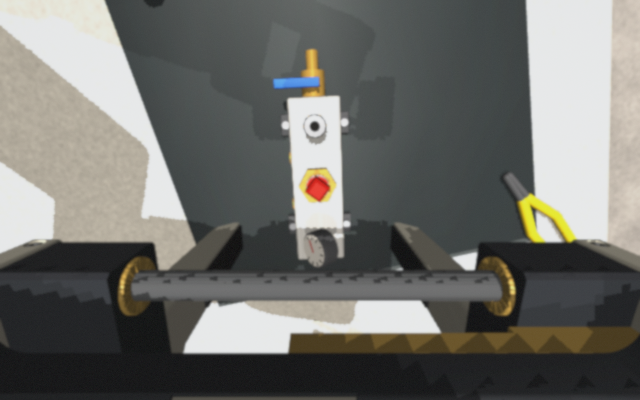

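View pics/w2c.png

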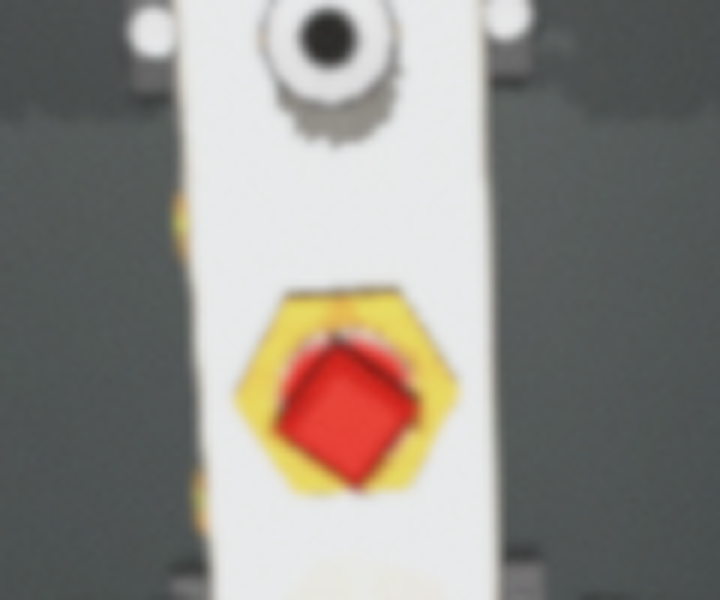

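Run:
```python
from h import *
p=P('w2')
f=lambda x,y,z:ray('wrist',260+x/6,120+y/6,z,p)
c=[f(*q,.093) for q in((338,340),(420,408),(358,490),(275,425))]
print("plug",np.mean(c,0),c)
for i in range(4):
    d=c[(i+1)%4]-c[i];print(np.linalg.norm(d),np.arctan2(d[1],d[0])%(np.pi/2))
d=c[0]-c[2];print('diag',np.arctan2(d[1],d[0])-np.pi/4);d=c[1]-c[3];print(np.arctan2(d[1],d[0])+np.pi/4)
h=[f(*q,.072) for q in((285,296),(400,290),(460,390),(410,490),(297,492),(235,395))];print('hex',np.mean(h,0))
for i in range(6):
    d=h[(i+1)%6]-h[i];print(np.linalg.norm(d),np.arctan2(d[1],d[0])%(np.pi/3))
```

```text
plug [ 0.5533 -0.2574  0.093 ] [array([ 0.5549, -0.2433,  0.093 ]), array([ 0.5664, -0.259 ,  0.093 ]), array([ 0.5519, -0.2714,  0.093 ]), array([ 0.5401, -0.2559,  0.093 ])]
0.019452215763831677 0.6356944376563302
0.01907937555271978 0.7085380491028257
0.01949197193084223 0.6536797344933909
0.019426430933303575 0.7053455174427901
diag 0.6811118507601135
0.669808884169188
hex [ 0.5534 -0.2578  0.072 ]
0.021958477025211226 0.8644519180449006
0.022798946697442122 0.8323143132237552
0.022215066812009 0.8959439962618696
0.022206159578018123 0.8299852629970181
0.022859197126363785 0.835516883748622
0.021689078493368666 0.8655625611095487
```

Request:
servo_tool:
  commands:
    - [-0.1, 3, 2, 0, 1]
    - [-0.3, 7, 4, 0, 1]
    - [-0.5, 11.5, 5, 0, 1]
    - [-0.7, 16, 5, 0, 1]
    - [-0.9, 20.5, 5, 0, 1]
    - [-1.1, 25, 5, 0, 1]
    - [-1.3, 29.5, 5, 0, 1]
    - [-1.5, 34, 5, 0, 1]
    - [-1.7, 38.5, 5, 0, 1]
    - [-1.9, 43, 5, 0, 1]
    - [-1.9, 46, 5, 0, 1]
    - [-1.9, 47.5, 4, 0, 1]

```text
time: 4.55
position: [0.5324, 0.221, 0.2696]
tcp_rot: [[0.973, 0.003, 0.231], [-0.231, 0.001, 0.973], [0.002, -1.0, 0.002]]
wrist_force: [1.5, 0.3, 0.6]
grip_width: 0.093
```

Request:
servo_tool:
  commands:
    - [0, 0, -2, 0, 1]
    - [0, 0, -4, 0, 1]
    - [0, 0, -4, 0, 1]
    - [0, 0, -4, 0, 1]

```text
time: 4.95
position: [0.5324, 0.2178, 0.2288]
tcp_rot: [[0.972, -0.0, 0.234], [-0.234, -0.0, 0.972], [-0.0, -1.0, -0.0]]
wrist_force: [0.5, -0.7, 0.8]
grip_width: 0.0931
```

```bash
python3 -c "
from h import *
snap('w3')"
```

```text
4.95 [0.5324 0.2178 0.2288] [ 0.9722 -0.0004  0.2343 -0.2343 -0.0002  0.9722 -0.0003 -1.     -0.0003] [ 0.3075  0.3868  1.5729 -0.0001  1.1823  0.544 ] [-0.1019  0.1048 -0.0083] [ 0.466  -0.7125  0.8029]
```

View pics/w3.png

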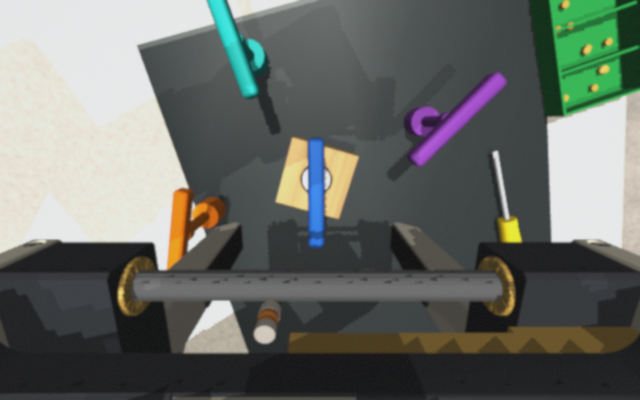

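Request:
servo_tool:
  commands:
    - [0, 0.1, -3, 0, 1]
    - [0, 0.1, -6, 0, 1]
    - [0, 0.1, -9, 0, 1]
    - [0, 0.1, -11, 0, 1]
    - [0, 0.1, -12.8, 0, 1]
    - [0, 0.1, -12.8, 0, 1]
    - [0, 0.1, -12.8, 0, 1]

```text
time: 5.7
position: [0.533, 0.2194, 0.1018]
tcp_rot: [[0.972, 0.001, 0.234], [-0.234, 0.0, 0.972], [0.001, -1.0, 0.001]]
wrist_force: [-1.0, 1.1, 0.3]
grip_width: 0.0927
```

Request:
servo_tool:
  commands:
    - [0, 0, 0, 0, 0.5]
    - [0, 0, 0, 0, 0.3]
    - [0, 0, 0, 0, 0.2]
    - [0, 0, 0, 0, 0.15]
    - [0, 0, 0, 0, 0.1]
    - [0, 0, 0, 0, 0]
    - [0, 0, 0, 0, 0]
    - [0, 0, 0, 0, 0]
    - [0, 0, 0, 0, 0]
  newtons: 15

```text
time: 6.6
position: [0.5323, 0.2193, 0.1006]
tcp_rot: [[0.972, -0.0, 0.234], [-0.234, -0.0, 0.972], [-0.0, -1.0, -0.0]]
wrist_force: [-0.3, 0.2, 0.4]
grip_width: 0.0255
```

Request:
servo_tool:
  commands:
    - [0, 0, 0, 0, 0]
    - [0, 0, 0, 0, 0]
  newtons: 60

```text
time: 6.8
position: [0.5323, 0.2193, 0.1006]
tcp_rot: [[0.972, -0.0, 0.234], [-0.234, 0.0, 0.972], [-0.0, -1.0, 0.0]]
wrist_force: [1.2, -0.1, 0.1]
grip_width: 0.0154
```

```bash
python3 -c "
from h import *
snap('w4')"
```

```text
6.8 [0.5323 0.2193 0.1006] [ 0.9723 -0.      0.2338 -0.2338  0.      0.9723 -0.     -1.      0.    ] [0.31   0.5407 1.6829 0.     0.9179 0.546 ] [-0.0735  0.067   0.0497] [ 1.2168 -0.1116  0.1386]
```

View pics/w4.png

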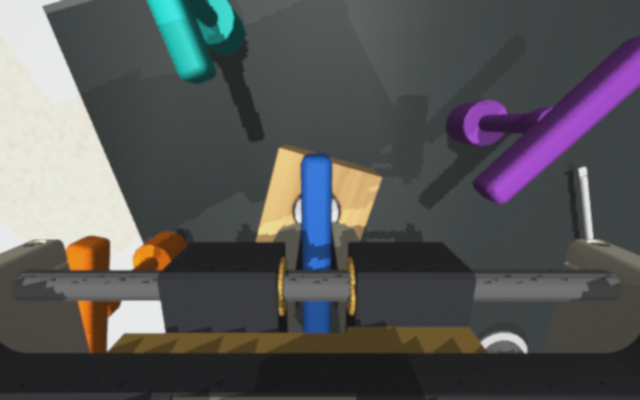

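Request:
servo_tool:
  commands:
    - [0, 0, 1, 0, 0]
    - [0, 0, 3, 0, 0]
    - [0, 0, 6, 0, 0]
    - [0, 0, 9, 0, 0]
    - [0, 0, 12, 0, 0]
    - [0, 0, 14, 0, 0]
    - [0, 0, 14, 0, 0]
    - [0, 0, 14, 0, 0]

```text
time: 7.65
position: [0.532, 0.2192, 0.2401]
tcp_rot: [[0.972, -0.001, 0.234], [-0.234, -0.0, 0.972], [-0.001, -1.0, -0.0]]
wrist_force: [0.2, 0.3, -4.0]
grip_width: 0.0156
```

```bash
python3 -c "
from h import *
snap('w5')
for n in ('side','top'): cv2.imwrite(f'pics/{n}5.png',get_image(n))
crop('pics/side5.png','pics/s5c.png',220,60,150,180,4)
crop('pics/w5.png','pics/w5c.png',270,130,100,80,8)
crop('pics/w4.png','pics/w4c.png',270,130,100,80,8)
"
```

```text
7.65 [0.532  0.2192 0.2401] [ 0.9723 -0.0006  0.2338 -0.2338 -0.0002  0.9723 -0.0006 -1.     -0.0003] [0.3099 0.3766 1.5591 0.     1.2066 0.546 ] [-0.046   0.1452  0.0282] [ 0.2459  0.3349 -4.0152]
```

View pics/s5c.png

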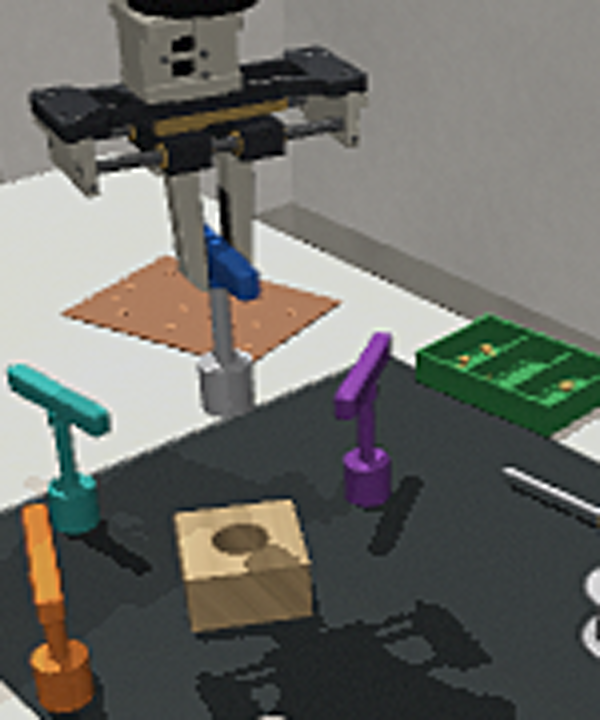

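View pics/w5c.png

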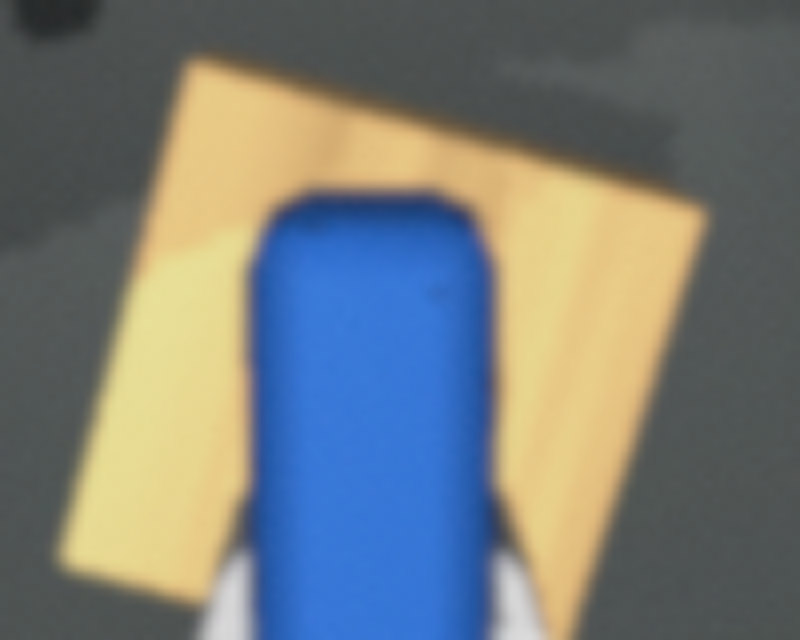

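View pics/w4c.png

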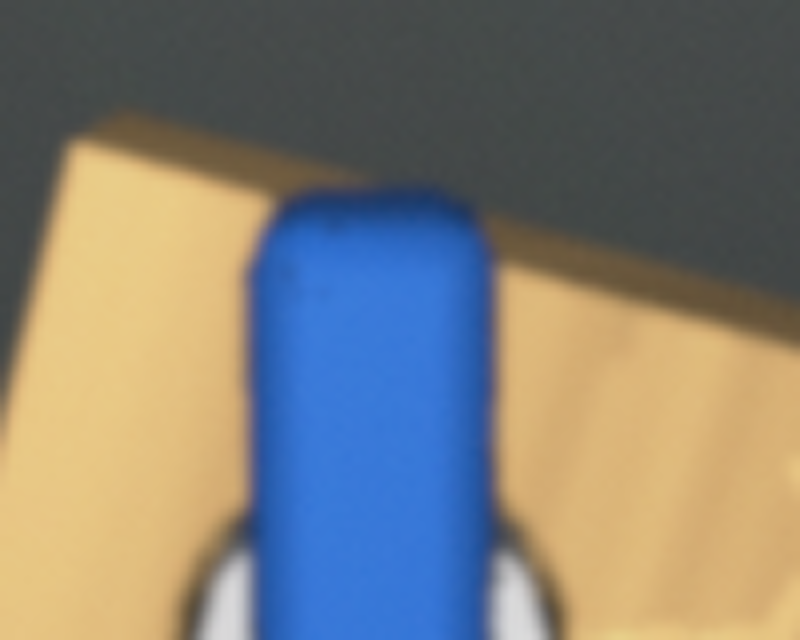

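```bash
python3 - <<'E'
from h import *
p=P('w5');R,t=p
for v,z in((192,.2695),(192,.2665),(215,.2695)):
    q=ray('wrist',270+372/8,130+v/8,z,p);print(R.T@(q-t))
# shaft/socket in tool? side: socket bottom center
K=proj('side',R@np.array([0,.0876,0])+t);print(K, proj('side',R@np.array([0,.0876,.003])+t), proj('side',R@np.array([0,.0876-.034,0])+t))
E
python3 -c "
from h import *
crop('pics/side5.png','pics/s5d.png',260,130,40,45,14)"
```

```text
[-0.0002 -0.0295  0.0553]
[-0.0002 -0.0265  0.055 ]
[-0.0002 -0.0295  0.0539]
[276.2003 160.6489] [275.7648 160.1678] [275.2267 149.1987]
```

View pics/s5d.png

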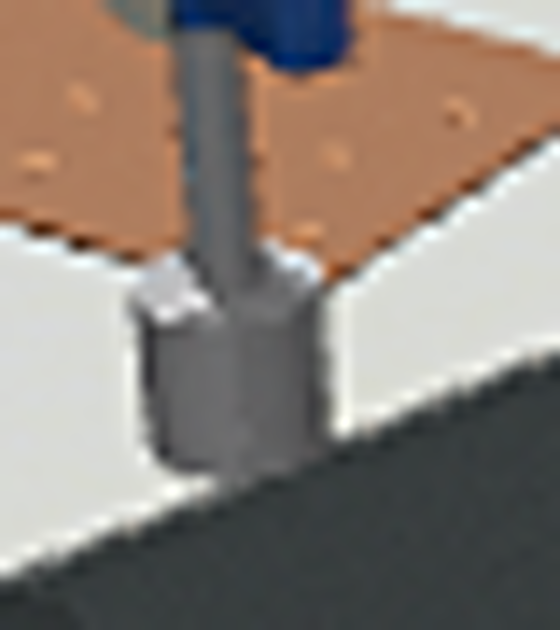

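Request:
servo_tool:
  commands:
    - [0.2, -3, 0, 0.07, 0]
    - [0.4, -7, 0, 0.15, 0]
    - [0.6, -11.5, 0, 0.23, 0]
    - [0.8, -16, 0, 0.31, 0]
    - [1, -20.5, 0, 0.4, 0]
    - [1.2, -25, 0, 0.48, 0]
    - [1.4, -29.5, 0, 0.57, 0]
    - [1.6, -34, 0, 0.66, 0]
    - [1.8, -38.5, 0, 0.74, 0]
    - [2, -43, 0, 0.82, 0]
    - [2.1, -46, 0, 0.88, 0]
    - [2.1, -47.7, 0, 0.91, 0]

```text
time: 9.0
position: [0.5527, -0.2601, 0.2392]
tcp_rot: [[0.781, -0.002, -0.624], [0.624, 0.001, 0.781], [-0.001, -1.0, 0.002]]
wrist_force: [0.1, -0.3, -3.5]
grip_width: 0.0157
```

Request:
servo_tool:
  commands:
    - [0, 0, -1, 0, 0]
    - [0, 0, -2, 0, 0]
    - [0, 0, -3, 0, 0]
    - [0, 0, -3.5, 0, 0]
    - [0, 0, -3.5, 0, 0]
    - [0, 0, -3.5, 0, 0]

```text
time: 9.6
position: [0.5535, -0.2573, 0.2058]
tcp_rot: [[0.781, 0.0, -0.624], [0.624, -0.0, 0.781], [0.0, -1.0, -0.0]]
wrist_force: [1.1, -0.2, -3.2]
grip_width: 0.0153
```

```bash
python3 -c "
from h import *
snap('w6')
for n in ('side','top'): cv2.imwrite(f'pics/{n}6.png',get_image(n))
crop('pics/side6.png','pics/s6c.png',370,170,120,140,5)
crop('pics/top6.png','pics/t6c.png',380,150,130,100,6)
R,t=P('w6')
for n in('side','top'): print(proj(n,R@np.array([0,.0876,0])+t),proj(n,[.5533,-.2575,.097]))
"
```

```text
9.6 [ 0.5535 -0.2573  0.2058] [ 0.781   0.0002 -0.6245  0.6245 -0.0001  0.781   0.0001 -1.     -0.0002] [-0.5114  0.4727  1.5013  0.      1.1674 -1.1859] [-0.0572  0.0446  0.0282] [ 1.1309 -0.2472 -3.216 ]
[430.1192 259.4855] [428.5348 267.377 ]
[447.5256 210.6665] [444.9593 212.1139]
```

View pics/s6c.png

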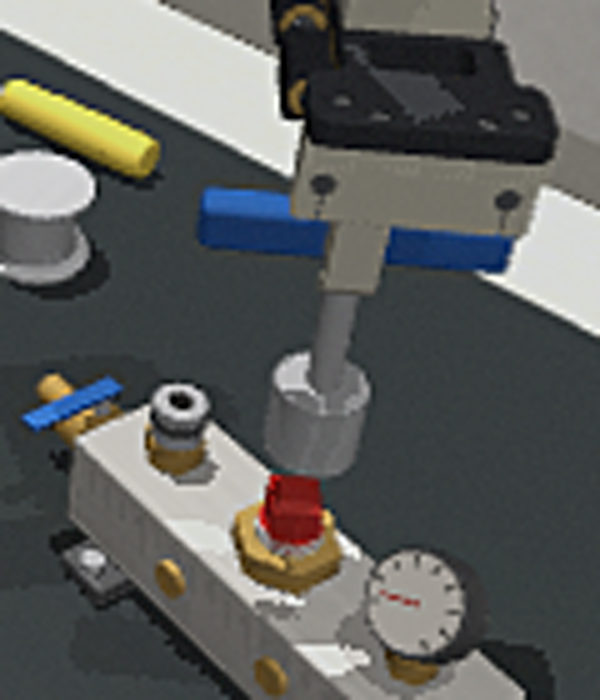

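View pics/w6.png

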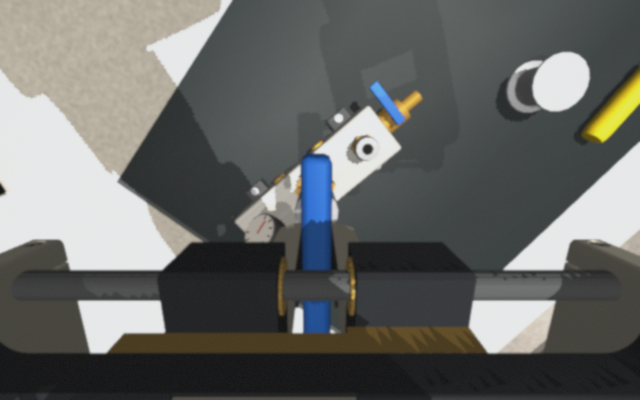

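```bash
python3 -c "
from h import *
R,t=P('w6')
for h in (.0876,.0876-.034,0.0,-.019): print(h,(proj('side',R@np.array([0,h,0])+t)-[415,220])*12)
print('side plug',[(proj('side',[.5533,-.2575,z])-[415,220])*12 for z in (.097,.079)])
crop('pics/side6.png','pics/s6d.png',415,220,45,70,12)
for h in (.0876,.0876-.034,0.0,-.019): print(h,(proj('top',R@np.array([0,h,0])+t)-[400,165])*8)
crop('pics/top6.png','pics/t6c.png',400,165,90,70,8)
"
```

```text
0.0876 [181.4309 473.8262]
0.053599999999999995 [213.2356 317.7642]
0.0 [266.8616  54.6281]
-0.019 [286.9832 -44.1059]
side plug [array([162.4174, 568.5245]), array([146.692 , 645.5842])]
0.0876 [380.2047 365.3317]
0.053599999999999995 [415.8977 347.1951]
0.0 [477.1211 316.0857]
-0.019 [500.438  304.2378]
```

View pics/s6d.png

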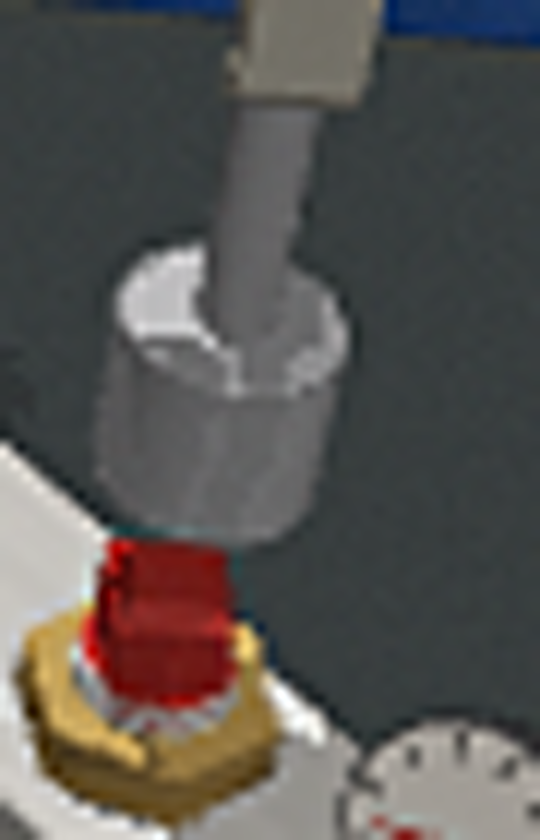

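View pics/t6c.png

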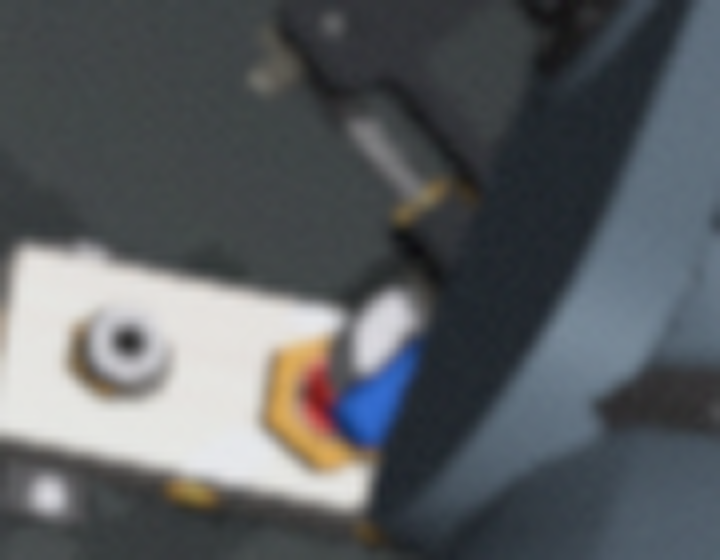

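Request:
servo_tool:
  commands:
    - [-0.07, 0.1, -0.5, 0, 0]
    - [-0.07, 0.1, -1, 0, 0]
    - [-0.07, 0.1, -1.5, 0, 0]
    - [-0.07, 0.1, -1.9, 0, 0]
    - [-0.07, 0.1, -2.2, 0, 0]
    - [-0.07, 0.1, -2.5, 0, 0]
    - [-0.07, 0.1, -2.7, 0, 0]
    - [-0.07, 0.1, -2.7, 0, 0]

```text
time: 10.55
position: [0.5524, -0.2567, 0.1783]
tcp_rot: [[0.781, -0.001, -0.624], [0.624, 0.0, 0.781], [-0.0, -1.0, 0.0]]
wrist_force: [0.3, -0.3, -4.6]
grip_width: 0.0158
```

```bash
cat > st.py <<'E'
from h import *
s=robot.sense();print(s['time'],s['position'],'yaw',np.arctan2(s['tcp_rot'][1,0],s['tcp_rot'][0,0]),'F',s['wrist_force'],'T',s['ft_torque'],s['grip_width'],s['joint_efforts'][5])
E
python3 st.py
```

```text
10.55 [ 0.5524 -0.2567  0.1783] yaw 0.6740136640564149 F [ 0.3136 -0.3211 -4.6337] T [-0.2345  0.2057  0.0044] 0.015769080272268584 0.00809886900242418
```

Request:
servo_tool:
  commands:
    - [0, 0, -0.3, 0, 0]
    - [0, 0, -0.6, 0, 0]
    - [0, 0, -0.9, 0, 0]
    - [0, 0, -1.1, 0, 0]
    - [0, 0, -1.25, 0, 0]
    - [0, 0, -1.35, 0, 0]
    - [0, 0, -1.35, 0, 0]

```text
time: 11.25
position: [0.5526, -0.2567, 0.165]
tcp_rot: [[0.781, -0.0, -0.624], [0.624, 0.0, 0.781], [-0.0, -1.0, 0.0]]
wrist_force: [-2.3, -2.0, -4.5]
grip_width: 0.0154
```

```bash
python3 st.py
```

```text
11.25 [ 0.5526 -0.2567  0.165 ] yaw 0.6740141740686775 F [-2.2914 -2.0079 -4.4977] T [-0.4385  0.3977  0.042 ] 0.01540635811782526 0.016185715212486684
```

Request:
servo_tool:
  commands:
    - [-0.03, -0.03, -0.05, 0, 0]
    - [-0.05, -0.04, -0.1, 0, 0]
    - [-0.05, -0.04, -0.1, 0, 0]

```text
time: 11.55
position: [0.5524, -0.2571, 0.1645]
tcp_rot: [[0.781, 0.001, -0.624], [0.624, -0.0, 0.781], [0.001, -1.0, -0.001]]
wrist_force: [-1.7, 0.2, 0.4]
grip_width: 0.0153
```

```bash
python3 st.py
```

```text
11.55 [ 0.5524 -0.2571  0.1645] yaw 0.6739423402969034 F [-1.6841  0.2147  0.4343] T [0.0292 0.2475 0.0599] 0.01527223221253054 0.00035580480471253395
```

Request:
servo_tool:
  commands:
    - [0, 0, 0, -0.05, 0]
    - [0, 0, 0, -0.1, 0]
    - [0, 0, 0, -0.1, 0]

```text
time: 11.85
position: [0.5522, -0.2572, 0.1645]
tcp_rot: [[0.84, 0.0, -0.542], [0.542, -0.0, 0.84], [0.0, -1.0, -0.0]]
wrist_force: [-2.2, -0.3, 0.8]
grip_width: 0.0154
```

```bash
python3 st.py
```

```text
11.85 [ 0.5522 -0.2572  0.1645] yaw 0.5733373646432292 F [-2.2077 -0.257   0.8248] T [-0.2415  0.6098  0.0254] 0.015434638329025998 0.7402895204722881
```

Request:
servo_tool:
  commands:
    - [0, 0, 0, -0.05, 0]
    - [0, 0, 0, -0.1, 0]
    - [0, 0, 0, -0.1, 0]

```text
time: 12.15
position: [0.5523, -0.2572, 0.1645]
tcp_rot: [[0.889, 0.0, -0.457], [0.457, -0.0, 0.889], [0.0, -1.0, -0.0]]
wrist_force: [-2.2, -0.3, 1.7]
grip_width: 0.0156
```

```bash
python3 st.py
```

```text
12.15 [ 0.5523 -0.2572  0.1645] yaw 0.47457626261420877 F [-2.173  -0.2511  1.6696] T [-0.1756  0.5358  0.0724] 0.01559950076594888 0.7371815107762814
```

Request:
servo_tool:
  commands:
    - [0, 0, 0, -0.05, 0]
    - [0, 0, 0, -0.1, 0]
    - [0, 0, 0, -0.1, 0]

```text
time: 12.45
position: [0.5523, -0.2571, 0.1644]
tcp_rot: [[0.93, 0.0, -0.367], [0.367, -0.0, 0.93], [0.0, -1.0, -0.0]]
wrist_force: [-1.9, -0.1, 2.2]
grip_width: 0.0154
```

```bash
python3 st.py
```

```text
12.45 [ 0.5523 -0.2571  0.1644] yaw 0.3754497320032524 F [-1.9452 -0.1054  2.2397] T [-0.0683  0.4905  0.0325] 0.015443792640215353 0.7379470579326153
```

Request:
servo_tool:
  commands:
    - [0, 0, 0, -0.04, 0]
    - [0, 0, 0, -0.08, 0]
    - [0, 0, 0, -0.08, 0]

```text
time: 12.75
position: [0.5523, -0.2571, 0.1644]
tcp_rot: [[0.956, 0.001, -0.292], [0.292, -0.0, 0.956], [0.001, -1.0, -0.0]]
wrist_force: [-1.2, -0.5, 3.7]
grip_width: 0.0158
```

```bash
python3 st.py
```

```text
12.75 [ 0.5523 -0.2571  0.1644] yaw 0.29607183161052575 F [-1.2441 -0.5242  3.7161] T [-0.1238  0.4786  0.0124] 0.015843729434615112 0.6055367365479469
```

Request:
servo_tool:
  commands:
    - [0, 0, 0.02, -0.05, 0]
    - [0, 0, 0.02, -0.1, 0]
    - [0, 0, 0.02, -0.1, 0]

```text
time: 13.05
position: [0.5523, -0.2571, 0.1645]
tcp_rot: [[0.981, 0.001, -0.195], [0.195, -0.0, 0.981], [0.001, -1.0, -0.0]]
wrist_force: [-1.3, -0.4, 1.7]
grip_width: 0.0158
```

```bash
python3 st.py
```

```text
13.05 [ 0.5523 -0.2571  0.1645] yaw 0.19600494817839553 F [-1.2854 -0.4205  1.724 ] T [-0.0914  0.3189 -0.0332] 0.015803348383635174 0.7360956072807312
```

Request:
servo_tool:
  commands:
    - [0, 0, 0, -0.05, 0]
    - [0, 0, 0, -0.1, 0]
    - [0, 0, 0, -0.1, 0]

```text
time: 13.35
position: [0.5524, -0.2571, 0.1644]
tcp_rot: [[0.995, 0.001, -0.096], [0.096, -0.0, 0.995], [0.001, -1.0, -0.0]]
wrist_force: [0.1, 0.6, 2.5]
grip_width: 0.0156
```

```bash
python3 st.py
```

```text
13.35 [ 0.5524 -0.2571  0.1644] yaw 0.0962650467204919 F [0.0946 0.6288 2.5293] T [-0.0851  0.1399  0.0163] 0.01559008612631288 0.7369441911578178
```

Request:
servo_tool:
  commands:
    - [0, 0, 0, -0.05, 0]
    - [0, 0, 0, -0.1, 0]
    - [0, 0, 0, -0.1, 0]

```text
time: 13.65
position: [0.5524, -0.2571, 0.1645]
tcp_rot: [[1.0, 0.001, 0.004], [-0.004, -0.0, 1.0], [0.001, -1.0, -0.0]]
wrist_force: [-0.3, 0.7, 2.2]
grip_width: 0.0155
```

```bash
python3 st.py
```

```text
13.65 [ 0.5524 -0.2571  0.1645] yaw -0.0035080860167863727 F [-0.2533  0.6961  2.2096] T [-0.0036  0.0124  0.0484] 0.01553064693460049 0.7376912981271744
```

Request:
servo_tool:
  commands:
    - [0, 0, 0, -0.05, 0]
    - [0, 0, 0, -0.1, 0]
    - [0, 0, 0, -0.1, 0]

```text
time: 13.95
position: [0.5524, -0.2571, 0.1645]
tcp_rot: [[0.995, 0.001, 0.103], [-0.103, -0.0, 0.995], [0.001, -1.0, -0.0]]
wrist_force: [0.4, 0.8, 1.8]
grip_width: 0.0158
```

```bash
python3 st.py; python3 -c "
from h import *
snap('w7');crop('pics/w7.png','pics/w7c.png',240,130,160,120,5)"
```

```text
13.95 [ 0.5524 -0.2571  0.1645] yaw -0.10343129159754808 F [0.414  0.811  1.8088] T [-0.0769 -0.092   0.0189] 0.015796175334460684 0.7374438643455505
13.95 [ 0.5524 -0.2571  0.1645] [ 0.9947  0.0008  0.1032 -0.1032 -0.0002  0.9947  0.0008 -1.     -0.0001] [-0.5121  0.514   1.5442  0.0003  1.0826 -0.4088] [-0.0769 -0.092   0.0189] [0.414  0.811  1.8088]
```

View pics/w7c.png

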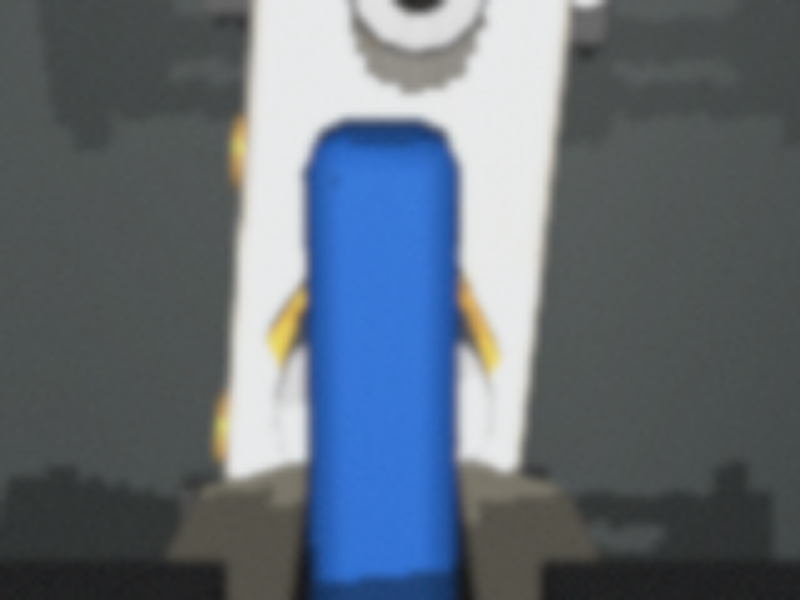

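Request:
servo_tool:
  commands:
    - [0, 0, 0, -0.05, 0]
    - [0, 0, 0, -0.1, 0]
    - [0, 0, 0, -0.1, 0]

```text
time: 14.3
position: [0.5524, -0.2571, 0.1645]
tcp_rot: [[0.979, 0.001, 0.202], [-0.202, -0.0, 0.979], [0.001, -1.0, -0.0]]
wrist_force: [0.5, 0.3, 2.1]
grip_width: 0.0156
```

```bash
python3 st.py
```

```text
14.3 [ 0.5524 -0.2571  0.1645] yaw -0.20337305280378523 F [0.5469 0.2667 2.0662] T [-0.0319 -0.286   0.3465] 0.01556362633411679 1.0614122450351715
```

Request:
servo_tool:
  commands:
    - [0, 0, 0, -0.04, 0]
    - [0, 0, 0, -0.08, 0]
    - [0, 0, 0, -0.08, 0]

```text
time: 14.6
position: [0.5524, -0.2571, 0.1645]
tcp_rot: [[0.96, 0.001, 0.279], [-0.279, -0.0, 0.96], [0.001, -1.0, -0.0]]
wrist_force: [2.2, -0.0, 2.8]
grip_width: 0.0158
```

```bash
python3 st.py
```

```text
14.6 [ 0.5524 -0.2571  0.1645] yaw -0.28292426758777683 F [ 2.1702 -0.0243  2.8073] T [-0.0774 -0.313   0.4603] 0.01579243099496633 1.0831639543175697
```

Request:
servo_tool:
  commands:
    - [0, 0, 0, 0, 0]
    - [0, 0, 0, 0, 0]

```text
time: 14.8
position: [0.5523, -0.2571, 0.1645]
tcp_rot: [[0.96, 0.001, 0.28], [-0.28, -0.0, 0.96], [0.001, -1.0, -0.0]]
wrist_force: [2.8, -0.6, 2.0]
grip_width: 0.0158
```

```bash
python3 st.py
```

```text
14.8 [ 0.5523 -0.2571  0.1645] yaw -0.2838712886959454 F [ 2.7977 -0.632   1.9672] T [-0.0482 -0.4221  0.5105] 0.015794516458456368 0.48922352492809296
```

Request:
servo_tool:
  commands:
    - [0, 0, 0, -0.02, 0]
    - [0, 0, 0, -0.04, 0]
    - [0, 0, 0, -0.04, 0]
    - [0, 0, 0, -0.04, 0]

```text
time: 15.2
position: [0.5523, -0.2571, 0.1644]
tcp_rot: [[0.947, 0.0, 0.32], [-0.32, -0.0, 0.947], [0.0, -1.0, -0.0]]
wrist_force: [2.3, -1.2, 2.6]
grip_width: 0.0154
```

```bash
python3 st.py
```

```text
15.2 [ 0.5523 -0.2571  0.1644] yaw -0.32572042638276527 F [ 2.3154 -1.186   2.6249] T [-0.1576 -0.597   0.5954] 0.015436689305605345 0.6630969420075417
```

Request:
servo_tool:
  commands:
    - [0, 0, 0, -0.02, 0]
    - [0, 0, 0, -0.035, 0]
    - [0, 0, 0, -0.035, 0]
    - [0, 0, 0, -0.035, 0]

```text
time: 15.6
position: [0.5522, -0.2571, 0.1644]
tcp_rot: [[0.936, 0.0, 0.353], [-0.353, -0.0, 0.936], [0.0, -1.0, -0.0]]
wrist_force: [2.6, -0.3, 4.2]
grip_width: 0.0158
```

```bash
python3 st.py
```

```text
15.6 [ 0.5522 -0.2571  0.1644] yaw -0.3608497237662725 F [ 2.6224 -0.304   4.2246] T [-0.1572 -0.6803  0.6705] 0.015808627249267928 0.736678708344698
```

Request:
servo_tool:
  commands:
    - [0, 0, 0, 0, 0]

```text
time: 15.7
position: [0.5522, -0.2571, 0.1644]
tcp_rot: [[0.936, 0.0, 0.353], [-0.353, -0.0, 0.936], [0.0, -1.0, -0.0]]
wrist_force: [2.9, -0.1, 3.3]
grip_width: 0.0155
```

```bash
python3 st.py
```

```text
15.7 [ 0.5522 -0.2571  0.1644] yaw -0.36090538442689873 F [ 2.9134 -0.1039  3.2591] T [-0.1722 -0.6567  0.7471] 0.01554714218364833 0.6994424946606159
```

Request:
servo_tool:
  commands:
    - [0, 0, 0, 0.03, 0]
    - [0, 0, 0, 0.06, 0]
    - [0, 0, 0, 0.06, 0]

```text
time: 16.0
position: [0.5522, -0.2571, 0.1644]
tcp_rot: [[0.955, 0.0, 0.295], [-0.295, 0.0, 0.955], [0.0, -1.0, 0.0]]
wrist_force: [2.4, -0.7, 5.1]
grip_width: 0.0154
```

```bash
python3 st.py
```

```text
16.0 [ 0.5522 -0.2571  0.1644] yaw -0.29986856746254176 F [ 2.4455 -0.6843  5.0902] T [-0.13   -0.7112  0.1659] 0.015441094319219518 -0.2733119297772646
```

Request:
servo_tool:
  commands:
    - [0, 0, 0, 0.04, 0]
    - [0, 0, 0, 0.04, 0]

```text
time: 16.2
position: [0.5522, -0.2571, 0.1644]
tcp_rot: [[0.966, 0.0, 0.258], [-0.258, 0.0, 0.966], [0.0, -1.0, 0.0]]
wrist_force: [2.5, -0.2, 4.7]
grip_width: 0.0157
```

```bash
python3 st.py
```

```text
16.2 [ 0.5522 -0.2571  0.1644] yaw -0.2607590919609363 F [ 2.5255 -0.1696  4.6777] T [-0.16   -0.7091  0.0456] 0.01570218357744734 -0.4206520691514015
```

Torque is relieved, so I'm lifting the wrench off.

Request:
servo_tool:
  commands:
    - [0, 0, 0.5, 0, 0]
    - [0, 0, 1, 0, 0]
    - [0, 0, 1.6, 0, 0]
    - [0, 0, 2.4, 0, 0]
    - [0, 0, 3.5, 0, 0]
    - [0, 0, 5, 0, 0]
    - [0, 0, 7, 0, 0]
    - [0, 0, 8, 0, 0]
    - [0, 0, 8, 0, 0]

```text
time: 17.1
position: [0.5523, -0.2572, 0.2456]
tcp_rot: [[0.966, 0.001, 0.258], [-0.258, -0.001, 0.966], [0.001, -1.0, -0.0]]
wrist_force: [-0.9, -0.3, -3.7]
grip_width: 0.0156
```

```bash
python3 st.py; python3 -c "
from h import *
snap('w8');crop('pics/w8.png','pics/w8c.png',270,130,100,80,8)
cv2.imwrite('pics/side8.png',get_image('side'))
crop('pics/side8.png','pics/s8d.png',400,200,70,90,8)
R,t=P('w8')
for h in (.0876,.0876-.034,0.0): print(h,(proj('side',R@np.array([0,h,0])+t)-[400,200])*8)
"
```

```text
17.1 [ 0.5523 -0.2572  0.2456] yaw -0.26138182402144705 F [-0.8538 -0.3296 -3.7376] T [-0.0594  0.06    0.0193] 0.015602760815296523 0.005326547543518245
17.1 [ 0.5523 -0.2572  0.2456] [ 0.966   0.0013  0.2584 -0.2584 -0.0008  0.966   0.0014 -1.     -0.0004] [-0.5123  0.4339  1.4602 -0.0001  1.246  -0.2509] [-0.0594  0.06    0.0193] [-0.8538 -0.3296 -3.7376]
0.0876 [263.0368 355.6911]
0.053599999999999995 [285.3318 245.1048]
0.0 [323.0061  58.2346]
```

View pics/s8d.png

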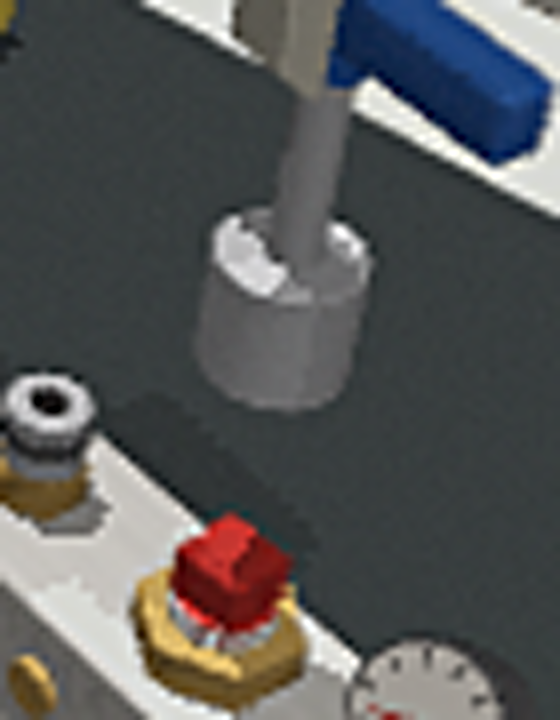

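View pics/w8c.png

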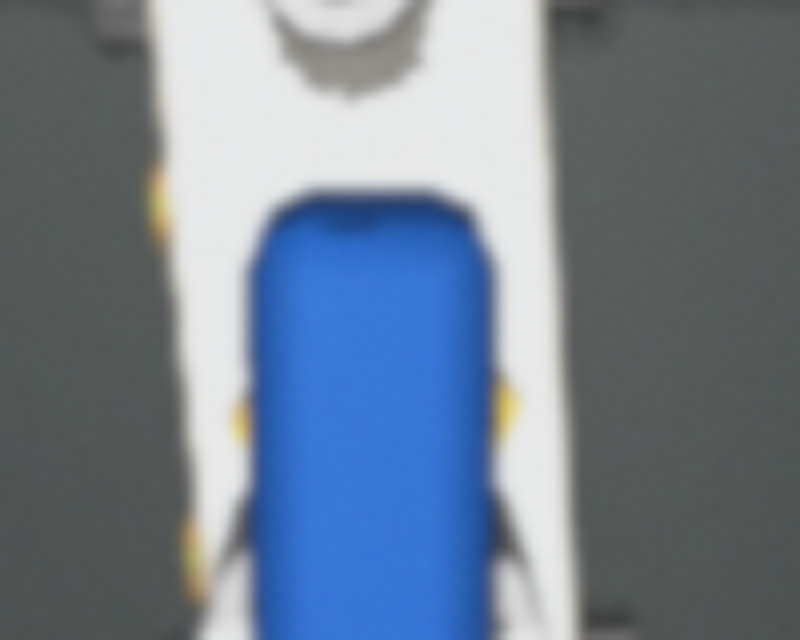

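Request:
servo_tool:
  commands:
    - [-0.1, 3, 0, 0, 0]
    - [-0.3, 7, 0, 0, 0]
    - [-0.5, 11.5, 0, 0, 0]
    - [-0.7, 16, 0, 0.01, 0]
    - [-0.9, 20.5, 0, 0.02, 0]
    - [-1.1, 25, 0, 0.02, 0]
    - [-1.3, 29.5, 0, 0.02, 0]
    - [-1.5, 34, 0, 0.025, 0]
    - [-1.7, 38.5, 0, 0.025, 0]
    - [-1.9, 43, 0, 0.025, 0]
    - [-2, 46, 0, 0.025, 0]
    - [-2.02, 47.65, 0, 0.025, 0]

```text
time: 18.4
position: [0.531, 0.2215, 0.2432]
tcp_rot: [[0.973, -0.002, 0.232], [-0.232, -0.0, 0.973], [-0.002, -1.0, -0.001]]
wrist_force: [0.6, 0.4, -4.1]
grip_width: 0.0158
```

Request:
servo_tool:
  commands:
    - [0, 0, -2, 0, 0]
    - [0, 0, -4, 0, 0]
    - [0, 0, -6, 0, 0]
    - [0, 0, -8, 0, 0]
    - [0, 0, -9.5, 0, 0]
    - [0, 0, -10, 0, 0]
    - [0, 0, -10, 0, 0]

```text
time: 19.1
position: [0.5316, 0.2189, 0.1435]
tcp_rot: [[0.972, -0.002, 0.234], [-0.234, -0.001, 0.972], [-0.002, -1.0, -0.001]]
wrist_force: [0.1, -0.5, -3.6]
grip_width: 0.0155
```

```bash
python3 st.py
```

```text
19.1 [0.5316 0.2189 0.1435] yaw -0.2364484401510818 F [ 0.0534 -0.4851 -3.5716] T [-0.0619  0.0838 -0.0148] 0.015526460708583547 -0.003057258145418018
```

Request:
servo_tool:
  commands:
    - [0.06, 0, -0.5, 0, 0]
    - [0.06, 0, -1, 0, 0]
    - [0.06, 0, -1.5, 0, 0]
    - [0.06, 0, -2, 0, 0]
    - [0.06, 0, -2.5, 0, 0]
    - [0.06, 0, -3, 0, 0]
    - [0.06, 0, -3.5, 0, 0]
    - [0.06, 0, -4, 0, 0]
    - [0.06, 0, -4.2, 0, 0]
    - [0.06, 0, -4.2, 0, 0]

```text
time: 20.1
position: [0.5324, 0.2194, 0.102]
tcp_rot: [[0.972, -0.0, 0.234], [-0.234, -0.0, 0.972], [-0.0, -1.0, -0.0]]
wrist_force: [-0.9, -0.1, -3.4]
grip_width: 0.0159
```

```bash
python3 st.py
```

```text
20.1 [0.5324 0.2194 0.102 ] yaw -0.2359881027766903 F [-0.9379 -0.058  -3.3671] T [-0.1363  0.14    0.0191] 0.015894955469955965 -9.56942335506028e-05
```

Request:
servo_tool:
  commands:
    - [0, 0, -0.1, 0, 0]
    - [0, 0, -0.17, 0, 0]
    - [0, 0, -0.17, 0, 0]

```text
time: 20.4
position: [0.5326, 0.2194, 0.1007]
tcp_rot: [[0.972, 0.0, 0.234], [-0.234, 0.0, 0.972], [0.0, -1.0, 0.0]]
wrist_force: [0.1, -0.3, -4.1]
grip_width: 0.0154
```

```bash
python3 st.py
```

```text
20.4 [0.5326 0.2194 0.1007] yaw -0.23601866521846906 F [ 0.0547 -0.2558 -4.1369] T [-0.0847  0.096  -0.0016] 0.015444136883292338 -9.166472636934486e-05
```

Request:
servo_tool:
  commands:
    - [0, 0, -0.05, 0, 0]
    - [0, 0, -0.1, 0, 0]
    - [0, 0, -0.1, 0, 0]

```text
time: 20.7
position: [0.5329, 0.2196, 0.1006]
tcp_rot: [[0.972, 0.001, 0.234], [-0.234, 0.0, 0.972], [0.001, -1.0, 0.001]]
wrist_force: [-1.6, -1.3, 5.6]
grip_width: 0.0158
```

```bash
python3 st.py
```

```text
20.7 [0.5329 0.2196 0.1006] yaw -0.23596688690356316 F [-1.6417 -1.2939  5.5784] T [-0.2271  0.6804 -0.0199] 0.01579822349198229 -0.000914350057428237
```

Fz rose by about 9 N at the pick-up height, so the wrench is on the well floor. Releasing slowly.

Request:
servo_tool:
  commands:
    - [0, 0, 0.05, 0, 0]
    - [0, 0, 0.05, 0, 0.2]
    - [0, 0, 0.05, 0, 0.25]
    - [0, 0, 0.05, 0, 0.3]
    - [0, 0, 0.05, 0, 0.5]
    - [0, 0, 0.05, 0, 0.8]
    - [0, 0, 0.05, 0, 1]
    - [0, 0, 0.05, 0, 1]
    - [0, 0, 0.05, 0, 1]
    - [0, 0, 0.05, 0, 1]
  newtons: 20

```text
time: 21.7
position: [0.5325, 0.2194, 0.1001]
tcp_rot: [[0.972, 0.0, 0.234], [-0.234, 0.0, 0.972], [0.0, -1.0, 0.0]]
wrist_force: [0.6, 0.2, 0.1]
grip_width: 0.0713
```

Request:
servo_tool:
  commands:
    - [0, 0, 2, 0, 1]
    - [0, 0, 5, 0, 1]
    - [0, 0, 9, 0, 1]
    - [0, 0, 13, 0, 1]
    - [0, 0, 17, 0, 1]
    - [0, 0, 17, 0, 1]
    - [0, 0, 17, 0, 1]
    - [0, 0, 17, 0, 1]

```text
time: 22.5
position: [0.532, 0.2192, 0.2687]
tcp_rot: [[0.972, -0.002, 0.234], [-0.234, -0.001, 0.972], [-0.002, -1.0, -0.001]]
wrist_force: [-0.3, -0.0, -0.9]
grip_width: 0.093
```

```bash
python3 -c "
from h import *
snap('w9');crop('pics/w9.png','pics/w9c.png',270,120,100,120,5)
for n in ('side','top'): cv2.imwrite(f'pics/{n}9.png',get_image(n))
crop('pics/side9.png','pics/s9c.png',250,150,60,75,8)
crop('pics/top9.png','pics/t9c.png',370,180,130,70,6)
for n in ('top','side'):
  crop(f'pics/{n}9.png',f'pics/{n}9p.png',*( (425,195,40,35) if n=='top' else (410,255,40,40)),10)
  crop(f'pics/{n}0.png',f'pics/{n}0p.png',*( (425,195,40,35) if n=='top' else (410,255,40,40)),10)
  cv2.imwrite(f'pics/{n}cmp.png',np.hstack([cv2.imread(f'pics/{n}0p.png'),cv2.imread(f'pics/{n}9p.png')]))
"
```

```text
22.5 [0.532  0.2192 0.2687] [ 0.9723 -0.0021  0.2338 -0.2338 -0.0007  0.9723 -0.0019 -1.     -0.0012] [ 0.31    0.353   1.5212 -0.      1.2695  0.546 ] [-0.0681  0.072  -0.0053] [-0.2539 -0.0016 -0.9269]
```

View pics/w9c.png

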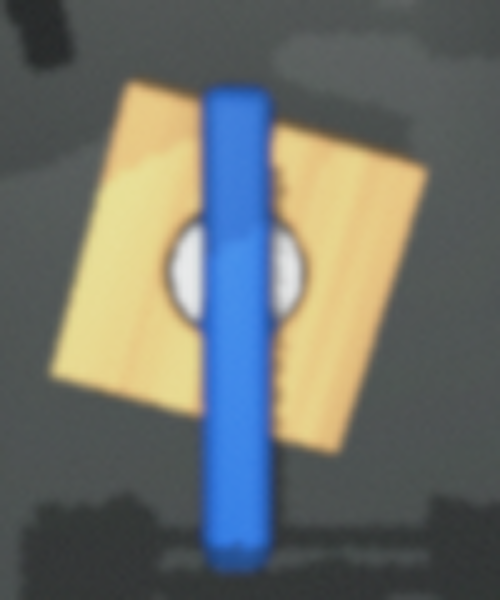

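View pics/s9c.png

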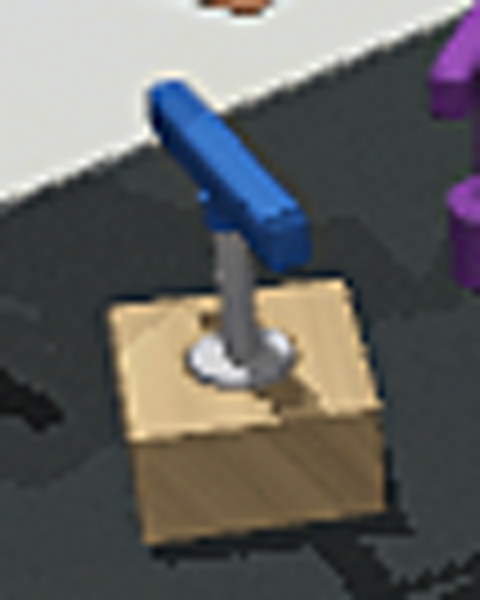

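View pics/sidecmp.png

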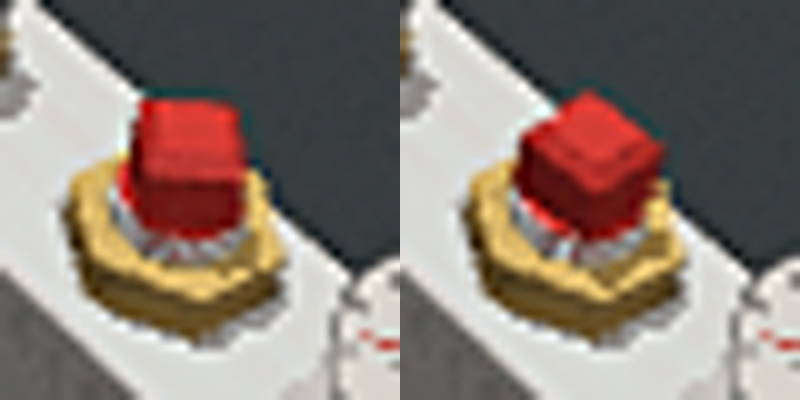

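View pics/topcmp.png

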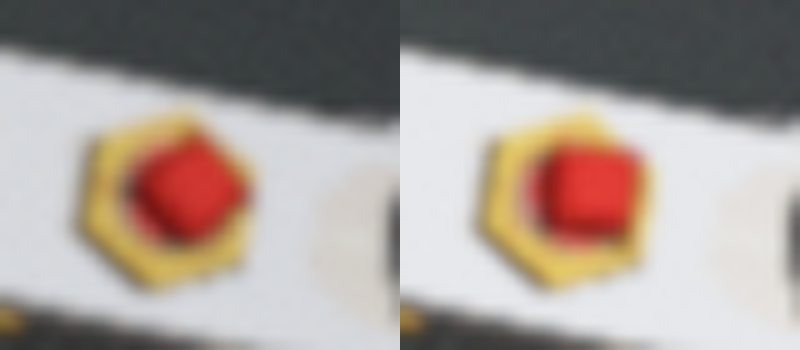

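View pics/side9.png

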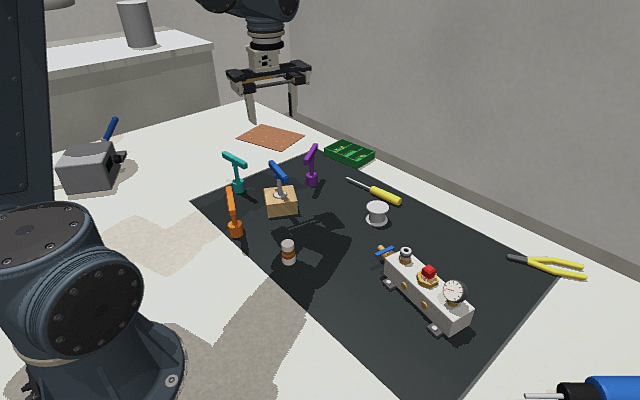

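```bash
python3 -c "
from bench import job
print(job.sign_off())"
```

```text
the job is handed in; nothing more can be done
None
```

The plug is snugged to about 0.70 N m, and the wrench is back in its stand. I handed the job in after about 22.5 s of robot time.

- **Tightening:** I seated the wrench fully on the plug head and felt contact at the expected height. I turned it clockwise in steps. The plug ran freely, then bound at roughly 0.8–0.9 rad of tool turn. I stopped when the wrist readings were 0.67–0.75 N m and the joint effort about 0.70 N m. I then eased the torque off and lifted the wrench straight off.
- **Wrench:** I lowered it to the height I picked it up from and felt the well floor, a rise of about 9 N. After release, the side and wrist pictures show it upright and fully down.
- **Bushing and other items:** In the before/after crops the red head has turned and the brass hex looks unmoved. The solder, flux jar, screwdriver and look-alike wrenches appear to be where they started.
- **Disagreement:** With the wrench held over the plug, the side camera placed the socket 1–2 pixels (a few mm) from where the arm pose said it should be. I shifted about 1 mm to allow for this, and the socket went on without resistance. No check failed.

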